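# Set a crate-stand leg to length and close its cam lever

## Robot

A 6-joint arm with a two-finger parallel gripper is mounted at the origin on the work surface. World frame = base frame: x ahead of the robot, y to its left, z up, the work surface at z = 0. Lengths are in m, angles in degrees, forces in N, time in s.
With the tool pointing down it reaches from about 0.3 to 0.75 m from the base axis. Payload 8.5 kg.
Tool frame: the origin (TCP) lies between the finger pads; the fingertips stand 22 mm ahead of it and the grasp point (between the pads) lies 3 mm ahead of it; y points along the fingers, z is the direction in which the jaws open and shut, and the axes are right-handed (so a half turn about y gives the same grasp; the last joint's range is limited). The gripper opens to 88 mm and grips with 3 to 60 N. Pads are 18 mm wide; open, the fingers measure 123 mm over their backs; the gripper's body (75 mm by 187 mm) begins 45 mm behind the grasp point.
Start: joints at [58.023, 21.807, 74.336, -0, 83.858, -12.336], TCP at [0.185, 0.518, 0.237] pointing down, gripper open.
Joint ranges: [-178.18, 178.18], [-50.72, 133.34], [12.68, 142.11], [-81.47, 261.47], [9.98, 163.14], [-165.26, 165.26]. Speed limits (degrees/s): [136.94, 136.94, 180, 180, 180, 180].

## Interface

Orientations are given as [roll, pitch, yaw] about the fixed x, y, z axes, in that order (R = Rz(yaw) Ry(pitch) Rx(roll)).
In Python, from station import monitor, optics, bot gives the robot as it stands.
- The arm moves only by the shell command python3 -m inch 'ROWS' [OPENING] [FORCE]. ROWS is JSON, a list of rows, each an object of numbers: "dx", "dy", "dz": the shift along the tool's x, y, z in cm; "wx", "wy", "wz": the turn, a rotation vector about the tool's x, y, z in degrees. A call has exactly 8 rows; each row is the pose to reach, as a shift and turn from the pose commanded when the call began, along the tool's axes at that moment; what a row does not reach only later rows make up. A row lasts 1/10 s, in which the tool goes at most 50 mm and 8.59 degrees, less where a joint would pass 70% of its speed; a pose out of reach is approached as far as the arm can. A call with a gripper value outside its range is refused whole. OPENING is the opening, from 0 (shut) to 1 (fully open), set as the call begins (- or left out, the last holds). The fingers move at their own pace and stop on an object; FORCE is the grip in N (left out, the last holds). Time passes only in rows, so rows that repeat a pose let the fingers close, or fill a call up. It gives the time, the measured TCP pose, the force and the opening at its end, in the units of the state.
- monitor.get_state(): the state, without advancing time (a new reading comes with each control period).
- optics.get_image(name): name is "scene" or "top"; returns a dict with "frame" (420x560x3 uint8, blue, green, red), "fx", "fy", "cx", "cy" (pixels), "dist_coeffs" ([k1, k2, p1, p2, k3] as OpenCV has them; the pictures are not rectified), "pose" (4x4, takes a point from camera to world coordinates). Camera axes: x right, y down, z forward; pixel columns grow to the right and rows downward; lengths in m; the calibration is good to about 2 mm. A picture is of the moment at which its call begins. There is no depth.
- bot.close_job(): hands the job in, once; it reports no verdict.
The state is a dict: "clock": time; "q": joint angles; "qvel": joint speeds; "effort": joint torques, N m; "tcp_pos": TCP position; "eef_rot": TCP orientation; "force": force on the tool from outside, world axes, zero at the start; "wrist_torque": the same for the moment, N m; "gripper_width": opening from 0.0 (shut) to 1.0 (fully open).
Only numpy, scipy, OpenCV 4.12 (cv2) and the standard library are available. Lean on these libraries where they do the work, as an engineer would, in place of code of your own. Each camera call takes 0.05 s, during which the arm holds its last target. There are 200 camera calls.

## Task

Set the spring-loaded leg in the wooden cradle to length: push it in by its upright thumb plate until the plate lines up with the index pointer's blade, and only then, holding it there, swing the cam lever from leaning back to fully upright (closed), plate and lever squeezed towards each other in one grip. The clamp nut is still slack and the lever alone does not hold the leg, so finish while holding: leg at the pointer, lever closed, fingers still on the plate. Leave the spanner, jar, tape roll and brush that lie around it where they are.

Things in the scene. Friction and masses are not known exactly. Their poses are not given: they have to be found in the camera images.
- stand: plywood cradle, 100 x 460 x 18 mm, fixed; origin on the bench under the lever pivot. +y runs along the leg from the black collar (40 mm across) to the rubber foot, roughly to the robot's left; +x roughly away from the robot; z up. Leg axis 60 mm, lever pivot 86 mm above the bench at stand x = y = 0. Above 95 mm only lever, thumb plate and pointer stand up
- leg: steel leg (20 mm rod) with thumb plate and rubber foot; origin on the rod's axis under the plate. Slides along the stand's y only. A spring pushes it out (+y): 5 N fully out, 0.14 N more per mm pushed in; nothing else keeps it in place. It starts fully out, plate centre at stand y = +30 mm, and can be pushed in (-y) 34 mm
- plate (a point): point in the leg's thumb plate, an upright steel plate 6 mm thick (along stand y), 28 mm wide (along x), top edge 140 mm above the bench; the point is centred in thickness and width, 122 mm above the bench. The face to push looks to +y, away from the lever
- pointer: index pointer, a thin steel post with a block at its foot, fixed on the far (+x) edge of the cradle; origin on the bench under it. Its 4 mm thin blade, 116 to 124 mm above the bench, points at the leg and ends 22 mm from the leg's upright plane (8 mm from the plate's edge)
- mark (a point): point in the leg's upright plane (stand x = 0), 122 mm above the bench, in line with the pointer's blade; axes parallel to the stand's. The leg is at its mark when plate is here. It lies at stand y = +10 to +22 mm, 8 to 20 mm further in than the plate's start
- lever (a joint): cam lever angle: 0 = open, leaning 0.8 rad back from upright (to -y, away from the thumb plate); 0.8 = closed, upright, at its stop. Starts at 0 to 0.12; about 3 N at its bar moves it, and it stays where it is left
- lever_bar (a point): centre of the lever's bar, a black cross bar 10 mm thick, 28 mm wide (along x), 38 mm from the pivot. Open: stand y = -27 mm, 112 mm above the bench; closed: y = 0, 124 mm. Span over bar and plate (outer faces): at most 66 mm at the start; 18 to 30 mm with the leg at its mark and the lever closed
- spanner: loose open-ended spanner, 170 mm long, lying near the stand; origin under its middle
- jar: loose closed glass jar, 60 mm across, 75 mm high, standing near the stand; origin under its middle
- brush: loose hand brush, 220 mm long, lying flat; origin under its middle
- tape: loose roll of paper tape, 100 mm across, 24 mm high, lying flat; origin under its middle

How it is judged:
By the outcome, as a careful person would: the job done as asked, in the order asked, and still so for the second after the job is handed in, while the arm keeps its last pose, push and grip.
It also fails if it takes over 48 s, if anything falls off the work surface, if the arm or the gripper's body presses on something with over 40 N, if the wrist force passes 120 N, or if a joint passes its speed limit or range.

## Working session

There is one attempt and no reset: what is moved stays moved. The work goes in short steps, Python scripts to look and compute and a shell command to move; the robot and the scene stay as the last step left them, time stands still between calls to the robot, and variables do not carry over. Pictures are saved under pics/ and viewed, about 8 in all and at most 12, crops included, and the job is handed in when it is done.

```bash
ls; mkdir -p pics
cat > h.py <<'E'
import numpy as np, cv2
from station import monitor, optics, bot
def grab(n,f):
    d=optics.get_image(n); cv2.imwrite(f,d['frame']); return d
def ray(d,u,v):
    K=np.array([[d['fx'],0,d['cx']],[0,d['fy'],d['cy']],[0,0,1.]])
    p=cv2.undistortPoints(np.array([[[u,v]]],float),K,np.array(d['dist_coeffs']))[0,0]
    P=np.array(d['pose']); r=P[:3,:3]@np.array([p[0],p[1],1]); return P[:3,3],r/np.linalg.norm(r)
def onz(d,u,v,z):
    o,r=ray(d,u,v); return o+r*(z-o[2])/r[2]
def proj(d,X):
    P=np.array(d['pose']); K=np.array([[d['fx'],0,d['cx']],[0,d['fy'],d['cy']],[0,0,1.]])
    Rw=P[:3,:3].T; t=-Rw@P[:3,3]
    return cv2.projectPoints(np.array(X,float).reshape(-1,3),cv2.Rodrigues(Rw)[0],t,K,np.array(d['dist_coeffs']))[0][:,0]
E
python3 - <<'E'
from h import *
import pickle
for n in('scene','top'):
    d=grab(n,f'pics/{n}0.png'); pickle.dump(d,open(f'{n}0.pkl','wb')); print(n,np.round(d['pose'],3).tolist(),d['fx'])
print(monitor.get_state())
E
```

```text
pics
scene [[-0.283, 0.51, -0.812, 1.619], [0.959, 0.156, -0.236, 0.267], [0.006, -0.846, -0.533, 0.764], [0.0, 0.0, 0.0, 1.0]] 535.9221251264972
top [[0.131, -0.968, 0.216, 0.388], [-0.991, -0.128, 0.03, -0.032], [-0.002, -0.218, -0.976, 1.0], [0.0, 0.0, 0.0, 1.0]] 379.5482628664117
{'clock': 0.1, 'q': array([ 5.80213931e+01,  2.18366799e+01,  7.43772324e+01,  6.83629691e-05,
        8.38576220e+01, -1.23360524e+01]), 'qvel': array([ 0.02566017, -0.02257248, -0.18300205,  0.04586563, -0.04517214,
        0.08857196]), 'effort': array([ 3.47279405e-03, -4.38653898e+01, -2.24910396e+01,  7.14431517e-02,
        3.42083140e-02, -7.51267157e-05]), 'tcp_pos': array([0.18475759, 0.5177848 , 0.23672244]), 'eef_rot': array([-9.00698681e+01,  1.53493365e-02, -1.96425712e+01]), 'force': array([-0.00113626, -0.52684527,  0.29650433]), 'wrist_torque': array([-0.01572247,  0.04504844,  0.02013895]), 'gripper_width': 1.0008502300518645}
```

View pics/scene0.png

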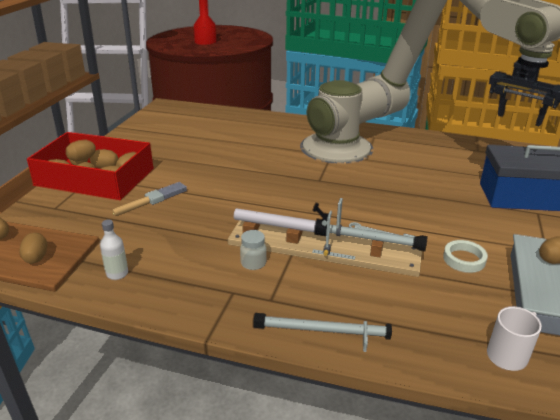

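View pics/top0.png

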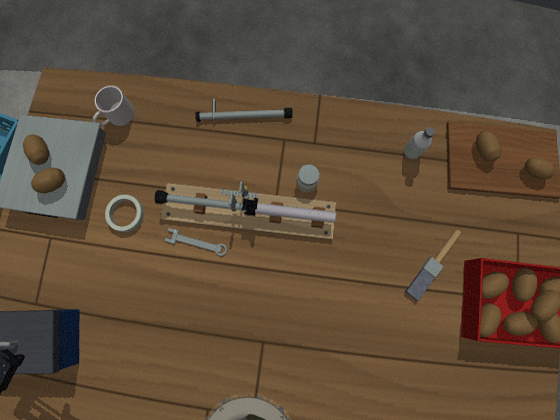

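The pictures show the stand at about (250,212) in top and (325,245) in scene, with the jar, tape, spanner and brush around it. Next I'll view one enlarged crop of both.

Run:
```python
from h import *
a=cv2.imread('pics/top0.png')[170:245,150:350]; b=cv2.imread('pics/scene0.png')[190:275,225:435]
a=cv2.resize(a,(800,300),interpolation=cv2.INTER_CUBIC); b=cv2.resize(b[:, :],(741,300),interpolation=cv2.INTER_CUBIC)
a=cv2.convertScaleAbs(a,alpha=1.6)
c=np.zeros((600,800,3),np.uint8); c[:300]=a; c[300:,:741]=b; cv2.imwrite('pics/c0.png',c)
```

```text
(no output)
```

View pics/c0.png

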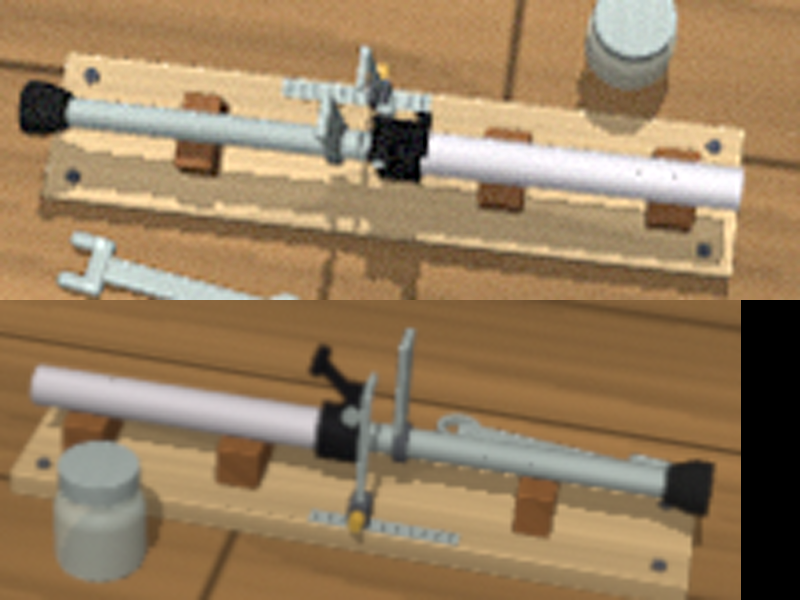

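```bash
cat >> h.py <<'E'
import pickle
T=pickle.load(open('top0.pkl','rb')); S=pickle.load(open('scene0.pkl','rb'))
E
python3 - <<'E'
from h import *
c=[(70,53),(745,128),(728,273),(42,203)]
c=[(150+x/4,170+y/4) for x,y in c]
P=np.array([onz(T,*p,.018) for p in c]); print(P.round(4))
print([round(float(np.linalg.norm(P[i]-P[i-1])),4) for i in range(4)],P.mean(0))
s=741/210
cs=[(225+x/s,190+(y-300)/s) for x,y in [(690,582),(12,478)]]
Q=np.array([onz(S,*p,.018) for p in cs]);print('scene +x edge corners',Q.round(4), np.linalg.norm(Q[0]-Q[1]))
y=P[0]+P[3]-P[1]-P[2]; y=y[:2]/np.linalg.norm(y[:2]); print('ydir',y,np.degrees(np.arctan2(y[1],y[0])))
y2=(Q[0]-Q[1])[:2];print(np.degrees(np.arctan2(y2[1],y2[0])))
# leg axis at z=.06: foot & tube end, rod centre
for n,(u,v) in dict(foot=(22,107),tube=(742,188),collarL=(372,147),collarR=(428,150)).items(): print(n,onz(T,150+u/4,170+v/4,.06).round(4))
def tri(u1,v1,u2,v2):
    o1,r1=ray(T,150+u1/4,170+v1/4); o2,r2=ray(S,225+u2/s,190+(v2-300)/s)
    A=np.c_[r1,-r2]; t=np.linalg.lstsq(A,o2-o1,rcond=None)[0]; a=o1+r1*t[0];b=o2+r2*t[1]
    return ((a+b)/2).round(4),np.linalg.norm(a-b).round(4)
print('plate top far', tri(325,92,411,330)); print('pointer top',tri(365,47,373,375)); print('bar', tri(425,118,322,358))
E
```

```text
[[ 0.6223  0.3109  0.018 ]
 [ 0.6301 -0.1467  0.018 ]
 [ 0.5322 -0.1455  0.018 ]
 [ 0.5183  0.3094  0.018 ]]
[0.1039, 0.4577, 0.0979, 0.4551] [0.57572633 0.08201098 0.018     ]
scene +x edge corners [[ 0.6201  0.3131  0.018 ]
 [ 0.6374 -0.1418  0.018 ]] 0.4552057742422634
ydir [-0.02377196  0.99971741] 91.3621610494898
92.17456598628239
foot [0.5727 0.3204 0.06  ]
tube [ 0.5808 -0.1438  0.06  ]
collarL [0.5764 0.0916 0.06  ]
collarR [0.5791 0.056  0.06  ]
plate top far (array([0.5864, 0.1135, 0.151 ]), np.float64(0.0039))
pointer top (array([0.6205, 0.097 , 0.1347]), np.float64(0.0036))
bar (array([0.5857, 0.0568, 0.1196]), np.float64(0.0036))
```

Run:
```python
from h import *
a=T['frame'][176:216,218:268]; b=S['frame'][195:270,305:355]
a=cv2.resize(cv2.convertScaleAbs(a,alpha=1.8),None,fx=8,fy=8,interpolation=cv2.INTER_CUBIC); b=cv2.resize(b,None,fx=8,fy=8,interpolation=cv2.INTER_CUBIC)
c=np.zeros((600,800,3),np.uint8); c[:320,:400]=a; c[:600,400:]=b; cv2.imwrite('pics/c1.png',c)
```

```text
(no output)
```

View pics/c1.png

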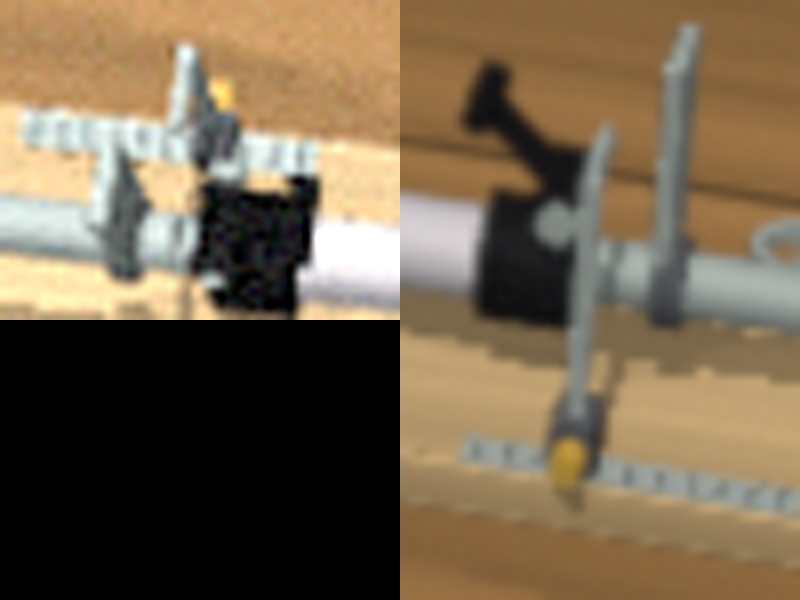

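```bash
python3 -m inch '[{"dx":4,"dz":-2,"wy":-2},{"dx":8,"dz":-4.2,"wy":-4},{"dx":12,"dz":-6.4,"wy":-6},{"dx":16,"dz":-8.5,"wy":-8},{"dx":20,"dz":-10.6,"wy":-10},{"dx":24,"dz":-12.7,"wy":-12},{"dx":28,"dz":-14.9,"wy":-14},{"dx":30,"dz":-16,"wy":-15}]' 0.84 20
```

```text
$[0]: bad value
```

The 8x crop shows the scene-view blade running from about (590,178) to its tip at (606,128). The plate's top edge runs from (676,70) to (691,28). In the top view the blade tip is near (180,127).

```bash
cat >> h.py <<'E'
yaw=np.radians(1.7); O=np.array([.5766,.083,0])
Rs=np.array([[np.cos(yaw),-np.sin(yaw),0],[np.sin(yaw),np.cos(yaw),0],[0,0,1]])
def st(p): return (Rs.T@(np.array(p)-O)*1000).round(1)
def onx(d,u,v,x):  # stand plane x (m)
    o,r=ray(d,u,v); o=Rs.T@(o-O); r=Rs.T@r; return ((o+r*(x-o[0])/r[0])*1000).round(1)
def pj(d,p): return proj(d,[Rs@np.array(q)/1000+O for q in p])
E
python3 - <<'E'
from h import *
s=lambda u,v:(305+(u-400)/8-.44,195+v/8-.44)
t=lambda u,v:(218+u/8-.44,176+v/8-.44)
print('S plate near top',onx(S,*s(676,68),.014),'far top',onx(S,*s(691,27),-.014))
print('S tip top',onx(S,*s(606,126),.022),'S post',onx(S,*s(590,178),.044))
for z in(.124,):print('T tip',st(onz(T,*t(180,127),z)))
print('T post top',st(onz(T,*t(186,45),.124)))
# predicted pixels for candidate marks, crop coords
for y in(12,15,18,21):
    q=pj(T,[(22,y,124),(44,y,124),(44,y,20)]); print(y,'T',((q-[218,176]+.44)*8).round().tolist(), 'S',((pj(S,[(22,y,124),(44,y,124),(44,y,20)])-[305,195]+.44)*8+[400,0]).round().tolist())
print('plate pred T',((pj(T,[(14,30,140),(-14,30,140),(14,30,80),(-14,30,80)])-[218,176]+.44)*8).round().tolist(),'S',((pj(S,[(14,30,140),(-14,30,140),(14,30,80)])-[305,195]+.44)*8+[400,0]).round().tolist())
print('bar pred S',((pj(S,[(0,-27,112)])-[305,195]+.44)*8+[400,0]).round().tolist())
E
python3 -m inch '[{"dx":4,"dy":0,"dz":-2,"wx":0,"wy":-2,"wz":0},{"dx":8,"dy":0,"dz":-4.2,"wx":0,"wy":-4,"wz":0},{"dx":12,"dy":0,"dz":-6.4,"wx":0,"wy":-6,"wz":0},{"dx":16,"dy":0,"dz":-8.5,"wx":0,"wy":-8,"wz":0},{"dx":20,"dy":0,"dz":-10.6,"wx":0,"wy":-10,"wz":0},{"dx":24,"dy":0,"dz":-12.7,"wx":0,"wy":-12,"wz":0},{"dx":28,"dy":0,"dz":-14.9,"wx":0,"wy":-14,"wz":0},{"dx":30,"dy":0,"dz":-16,"wx":0,"wy":-15,"wz":0}]' 0.84 20
```

```text
S plate near top [ 14.   27.9 140.7] far top [-14.   27.9 138.2]
S tip top [ 22.   10.4 123.4] S post [ 44.   10.  119.5]
T tip [ 23.4  12.2 124. ]
T post top [ 48.8  13.6 124. ]
12 T [[180.0, 131.0], [189.0, 61.0], [221.0, 146.0]] S [[612.0, 125.0], [598.0, 165.0], [577.0, 466.0]]
15 T [[170.0, 130.0], [179.0, 60.0], [213.0, 145.0]] S [[622.0, 127.0], [609.0, 167.0], [587.0, 468.0]]
18 T [[160.0, 130.0], [169.0, 59.0], [204.0, 144.0]] S [[633.0, 128.0], [619.0, 168.0], [598.0, 470.0]]
21 T [[150.0, 129.0], [160.0, 58.0], [195.0, 143.0]] S [[643.0, 130.0], [630.0, 170.0], [608.0, 471.0]]
plate pred T [[110.0, 138.0], [97.0, 231.0], [135.0, 186.0], [123.0, 273.0]] S [[683.0, 71.0], [699.0, 22.0], [669.0, 249.0]]
bar pred S [[490.0, 103.0]]
clock: 0.9
tcp_pos: [0.4154, 0.264, 0.2369]
eef_rot: [-90.0, 0.0, -4.7]
force: [-0.5, 0.3, -0.4]
gripper_width: 0.842
```

```bash
python3 -m inch '[{"dx":3,"dy":0,"dz":-2.8,"wx":0,"wy":-1,"wz":0},{"dx":6,"dy":0,"dz":-5.7,"wx":0,"wy":-2,"wz":0},{"dx":9,"dy":0,"dz":-8.6,"wx":0,"wy":-3,"wz":0},{"dx":12,"dy":0,"dz":-11.5,"wx":0,"wy":-4.5,"wz":0},{"dx":15,"dy":0,"dz":-14.3,"wx":0,"wy":-5.5,"wz":0},{"dx":17.6,"dy":0,"dz":-16.8,"wx":0,"wy":-6.4,"wz":0},{"dx":17.6,"dy":0,"dz":-16.8,"wx":0,"wy":-6.4,"wz":0},{"dx":17.6,"dy":0,"dz":-16.8,"wx":0,"wy":-6.4,"wz":0}]' 0.86 20
python3 - <<'E'
from h import *
import pickle
d=grab('scene','pics/s1.png'); t=grab('top','pics/t1.png')
print(monitor.get_state()['tcp_pos'])
c=np.zeros((600,800,3),np.uint8)
c[:300,:400]=cv2.resize(t['frame'][160:235,200:300],(400,300)); c[:600,400:]=cv2.resize(d['frame'][120:270,280:380],(400,600)); cv2.imwrite('pics/c2.png',c)
E
```

```text
clock: 1.7
tcp_pos: [0.5753, 0.0845, 0.2366]
eef_rot: [-90.0, 0.1, 1.7]
force: [-0.5, 0.6, 0.3]
gripper_width: 0.864
[0.57476833 0.08559727 0.23718018]
```

View pics/c2.png

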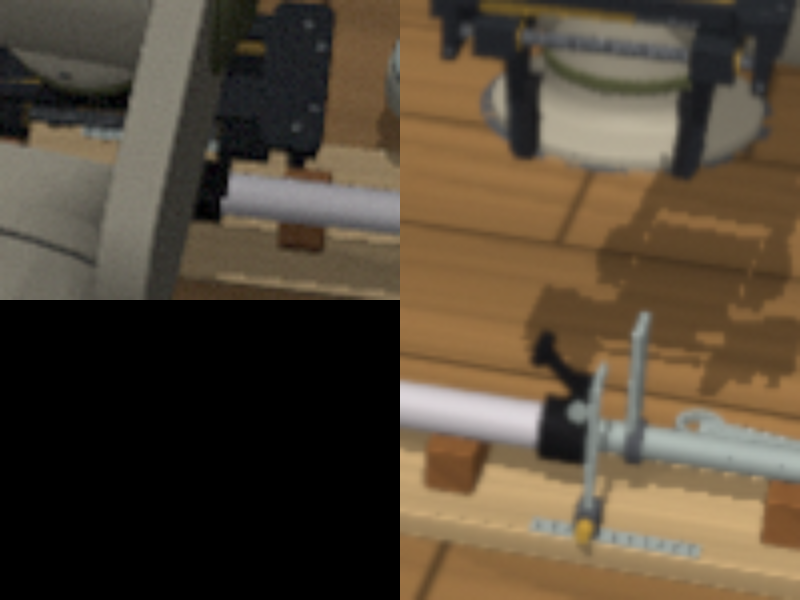

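The arm is above the stand. In scene, the finger inner edges are at about (538,158) and (675,172), and the plate and bar sit between them. Next I'll check the offset against projected positions.

Run:
```python
from h import *
p=np.array([.5753,.0845,.2366]); 
for o in(-.0378,.0378):
    for xo in (-.009,.009):
        q=p+Rs@np.array([xo,o,-.022]); u=proj(S,[q])[0]; print(o,xo,(u-[280,120]+.5)*4+[400,0])
print(monitor.get_state()['tcp_pos'])
```

```text
-0.0378 -0.009 [540.47760565 184.04751185]
-0.0378 0.009 [534.06430372 198.40304353]
0.0378 -0.009 [674.46068793 200.9773369 ]
0.0378 0.009 [669.6875521  215.72363185]
[0.57476833 0.08559727 0.23718018]
```

Run:
```python
from h import *
i=cv2.imread('pics/s1.png')
for z in(.215,.237):
  for o in(-.0378,.0378):
    q=np.array([.5753,.0845,z])+Rs@np.array([0,o,0]); u=proj(S,[q])[0]; print(z,o,u)
cv2.imwrite('pics/c3.png',cv2.resize(i[110:185,285:385],None,fx=8,fy=8,interpolation=cv2.INTER_NEAREST))
```

```text
0.215 -0.0378 [313.83022981 167.13507022]
0.215 0.0378 [347.53585333 171.41467093]
0.237 -0.0378 [314.24048863 158.25488101]
0.237 0.0378 [348.27922057 162.46454306]
```

View pics/c3.png

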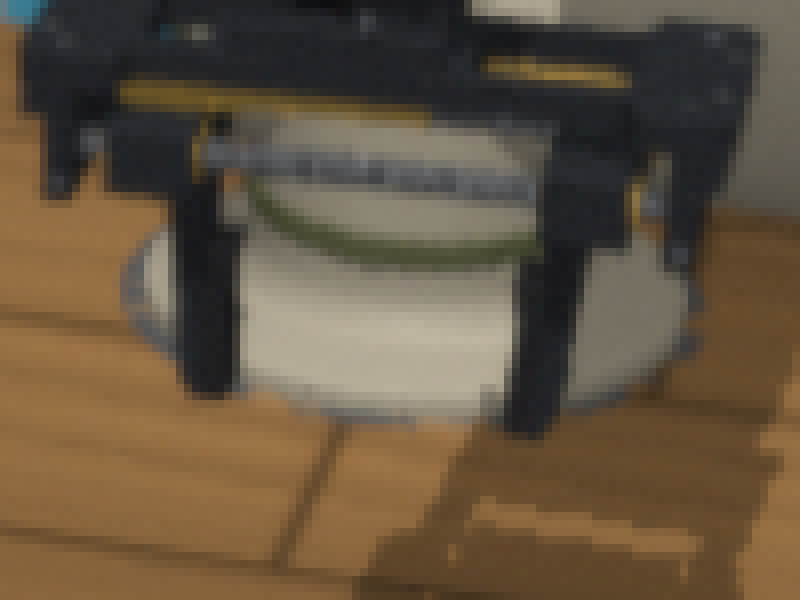

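Fingertips appear at about (310,160) and (352,164) in scene, roughly 7 px higher than predicted. I'll cross-check with the base and the top view.

Run:
```python
from h import *
print('base',proj(S,[[0,0,0],[.0,.1,0],[0.1,0,0]]).round(1).tolist(), 'T',proj(T,[[0,0,0],[.1,0,0]]).round(1).tolist())
# arm start picture: fingertips predicted at start
p=np.array([.1848,.5178,.2367]); a=np.radians(-19.64); zt=np.array([-np.sin(a),np.cos(a),0]); 
for o in(-.05,.05): print('start tip S',proj(S,[p+zt*o-[0,0,.022]])[0].round(1),'T',proj(T,[p+zt*o-[0,0,.022]])[0].round(1))
for z in(.28,.32): 
  for u,v in((270,5),(270,155),(330,80)): print(z,st(onz(T,200+u/4,160+v/4,z)))
```

```text
base [[336.7, 146.7], [366.5, 150.6], [330.7, 159.4]] T [[248.0, 443.2], [253.6, 402.3]]
start tip S [499.4 123.2] T [ 28.5 357.5]
start tip S [536.4 132.7] T [ -6.5 332.7]
0.28 [ 52.3 -56.1 280. ]
0.28 [-24.2 -64.6 280. ]
0.28 [ 16.6 -89.8 280. ]
0.32 [ 38.7 -59.  320. ]
0.32 [-33.5 -67.  320. ]
0.32 [  5.  -90.9 320. ]
```

Run:
```python
from h import *
c=np.zeros((600,800,3),np.uint8)
c[:,:400]=cv2.resize(S['frame'][40:160,470:550],(400,600)); c[:400,400:]=cv2.resize(T['frame'][320:400,0:80],(400,400)); cv2.imwrite('pics/c4.png',c)
```

```text
(no output)
```

View pics/c4.png

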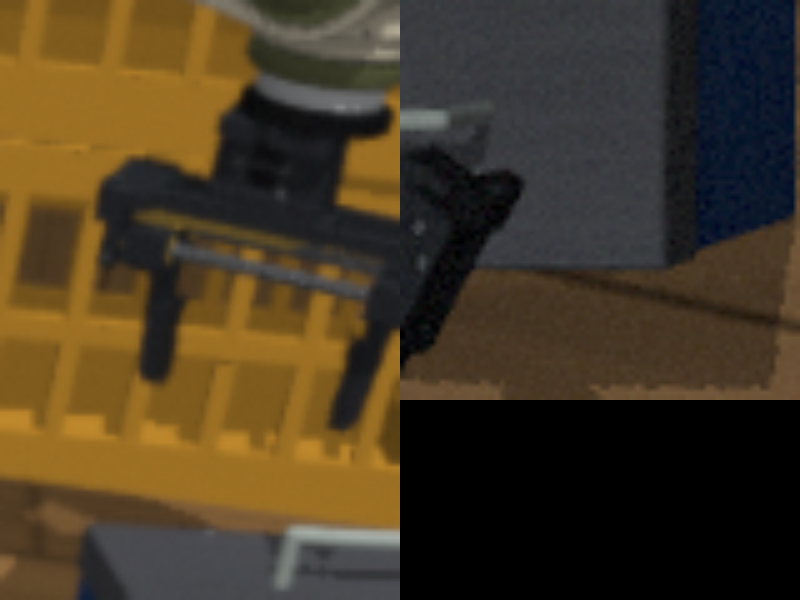

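```bash
python3 -m inch '[{"dx":0,"dy":2,"dz":0,"wx":0,"wy":0,"wz":0},{"dx":0,"dy":4,"dz":0,"wx":0,"wy":0,"wz":0},{"dx":0,"dy":6,"dz":0,"wx":0,"wy":0,"wz":0},{"dx":0,"dy":7.5,"dz":0,"wx":0,"wy":0,"wz":0},{"dx":0,"dy":8.5,"dz":0,"wx":0,"wy":0,"wz":0},{"dx":0,"dy":9,"dz":0,"wx":0,"wy":0,"wz":0},{"dx":0,"dy":9,"dz":0,"wx":0,"wy":0,"wz":0},{"dx":0,"dy":9,"dz":0,"wx":0,"wy":0,"wz":0}]' 0.86 20
python3 - <<'E'
from h import *
d=grab('scene','pics/s2.png')
s=monitor.get_state();print(s['tcp_pos'],s['force'],s['gripper_width'])
cv2.imwrite('pics/c5.png',cv2.resize(d['frame'][165:240,285:385],None,fx=8,fy=8,interpolation=cv2.INTER_CUBIC))
p=s['tcp_pos']
for o in(-.0378,.0378): print((proj(S,[p+Rs@np.array([0,o,-.022])])[0]-[285,165])*8)
E
```

```text
clock: 2.6
tcp_pos: [0.5757, 0.0849, 0.148]
eef_rot: [-90.0, -0.1, 1.8]
force: [-0.7, 0.6, 0.0]
gripper_width: 0.86
[0.57571398 0.08486718 0.14802888] [-0.20508286 -0.54933237  0.84508516] 0.8566171159577083
[218.72978639 292.08254816]
[478.051102   328.30515165]
```

View pics/c5.png

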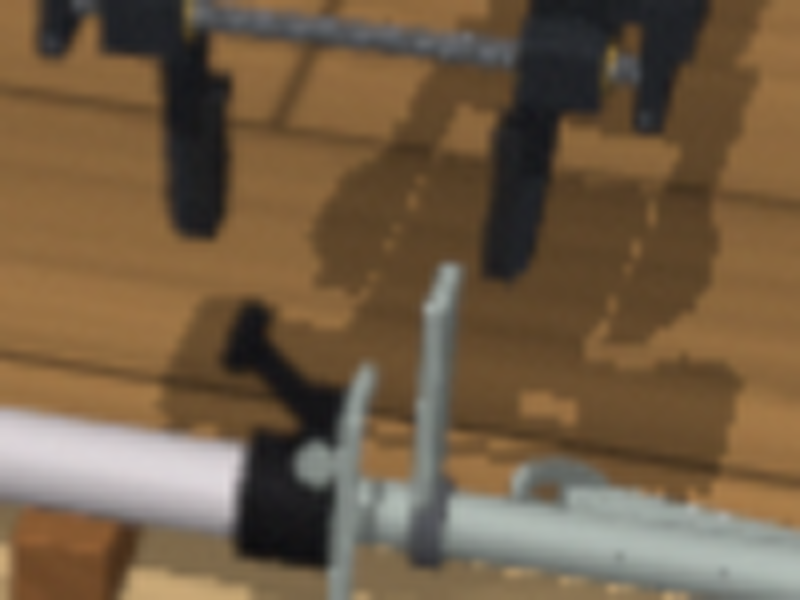

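```bash
python3 -m inch '[{"dx":0,"dy":0.6,"dz":0,"wx":0,"wy":0,"wz":0},{"dx":0,"dy":1.2,"dz":0,"wx":0,"wy":0,"wz":0},{"dx":0,"dy":1.8,"dz":0,"wx":0,"wy":0,"wz":0},{"dx":0,"dy":2.2,"dz":0,"wx":0,"wy":0,"wz":0},{"dx":0,"dy":2.2,"dz":0,"wx":0,"wy":0,"wz":0},{"dx":0,"dy":2.2,"dz":0,"wx":0,"wy":0,"wz":0},{"dx":0,"dy":2.2,"dz":0,"wx":0,"wy":0,"wz":0},{"dx":0,"dy":2.2,"dz":0,"wx":0,"wy":0,"wz":0}]' 0.86 20
for k in 1; do python3 -m inch '[{"dx":0,"dy":0,"dz":-0.2,"wx":0,"wy":0,"wz":0},{"dx":0,"dy":0,"dz":-0.4,"wx":0,"wy":0,"wz":0},{"dx":0,"dy":0,"dz":-0.6,"wx":0,"wy":0,"wz":0},{"dx":0,"dy":0,"dz":-0.8,"wx":0,"wy":0,"wz":0},{"dx":0,"dy":0,"dz":-1.0,"wx":0,"wy":0,"wz":0},{"dx":0,"dy":0,"dz":-1.1,"wx":0,"wy":0,"wz":0},{"dx":0,"dy":0,"dz":-1.1,"wx":0,"wy":0,"wz":0},{"dx":0,"dy":0,"dz":-1.1,"wx":0,"wy":0,"wz":0}]'; done
python3 - <<'E'
from h import *
d=grab('scene','pics/s3.png')
s=monitor.get_state();print(s['tcp_pos'],s['force'],s['gripper_width'])
cv2.imwrite('pics/c6.png',cv2.resize(d['frame'][165:240,285:385],None,fx=8,fy=8,interpolation=cv2.INTER_CUBIC))
E
```

```text
clock: 3.45
tcp_pos: [0.5756, 0.0848, 0.1255]
eef_rot: [-90.0, -0.0, 1.8]
force: [0.7, 0.2, -0.7]
gripper_width: 0.855
clock: 4.25
tcp_pos: [0.5757, 0.0744, 0.1252]
eef_rot: [-89.9, -0.0, 1.8]
force: [-0.1, 6.2, -1.1]
gripper_width: 0.86
[0.57571251 0.07438418 0.1252079 ] [0.24726533 6.77279478 0.20107385] 0.8649168632803932
```

View pics/c6.png

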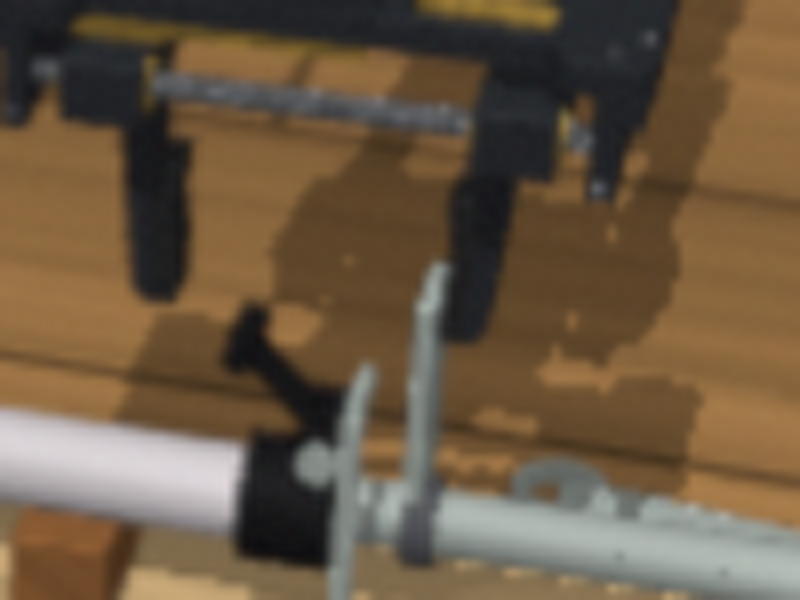

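Contact reads about 6.5 N, and the plate's top edge is at (437,285), about 3.5 mm further in. I'll check where along x the contact sits from the wrist moment.

Run:
```python
from h import *
L=[];d=None
for i in range(12):
    optics.get_image('scene'); s=monitor.get_state(); L.append(np.r_[s['force'],s['wrist_torque'],s['tcp_pos'],s['gripper_width']])
L=np.array(L); print(L.mean(0).round(4), (L.std(0)/12**.5).round(4))
p=s['tcp_pos']
for xo,zo in((0,0),(-.03,0),(0,.017),(-.012,.01)):print(xo,zo,(proj(S,[p+Rs@np.array([xo,.045,-.022+zo])])[0]-[285,165])*8)
```

```text
[ 0.0907  5.2448 -0.1869  0.8567 -0.0393 -0.0486  0.5757  0.0744  0.1252
  0.8612] [0.1435 0.0951 0.1331 0.0096 0.006  0.0114 0.     0.     0.     0.0007]
0 0 [461.22923277 393.6142708 ]
-0.03 0 [476.95619568 340.96766404]
0 0.017 [465.4320387  343.49669577]
-0.012 0.01 [470.06750549 343.05608087]
```

```bash
python3 -m inch '[{"dx":0,"dy":0.3,"dz":0,"wx":0,"wy":0,"wz":0},{"dx":0,"dy":0.6,"dz":-0.2,"wx":0,"wy":0,"wz":0},{"dx":0,"dy":0.9,"dz":-0.5,"wx":0,"wy":0,"wz":0},{"dx":0,"dy":0.9,"dz":-0.8,"wx":0,"wy":0,"wz":0},{"dx":0,"dy":0.9,"dz":-1.1,"wx":0,"wy":0,"wz":0},{"dx":0,"dy":0.9,"dz":-1.3,"wx":0,"wy":0,"wz":0},{"dx":0,"dy":0.9,"dz":-1.4,"wx":0,"wy":0,"wz":0},{"dx":0,"dy":0.9,"dz":-1.4,"wx":0,"wy":0,"wz":0}]'
cat >> h.py <<'E'
def shift(img,ref=S['frame']):
    # plate strip (collar part at rod, and top) found by template; returns stand-y shift estimates in mm
    out=[]
    for (x0,x1,y0,y1) in((334,344,202,211),(334,344,213,226),):
        t=ref[y0:y1,x0:x1]; w=img[y0-3:y1+3,x0-18:x1+6]
        r=cv2.matchTemplate(cv2.resize(w,None,fx=8,fy=8,interpolation=cv2.INTER_CUBIC),cv2.resize(t,None,fx=8,fy=8,interpolation=cv2.INTER_CUBIC),cv2.TM_CCOEFF_NORMED)
        _,m,_,l=cv2.minMaxLoc(r); du=l[0]/8-18; dv=l[1]/8-3
        out.append((round(du,2),round(dv,2),round(m,2),round(du*8/3.5,1)))
    return out
E
python3 - <<'E'
from h import *
d=grab('scene','pics/s4.png'); s=monitor.get_state();print(s['tcp_pos'],s['force'],s['gripper_width'])
print(shift(cv2.imread('pics/s3.png')),shift(d['frame']))
b=d['frame'][165:240,285:385]
q=[((pj(S,[(14,y,140),(-14,y,140)])-[285,165]+.44)*8).round() for y in (27.9,10.4)];print(q)
c=cv2.resize(b,None,fx=8,fy=8,interpolation=cv2.INTER_CUBIC); cv2.imwrite('pics/c7.png',c)
E
```

```text
clock: 5.7
tcp_pos: [0.5763, 0.0606, 0.1165]
eef_rot: [-89.9, -0.0, 1.8]
force: [0.2, 6.8, 1.8]
gripper_width: 0.86
[0.57632381 0.06067963 0.11653948] [-0.59488832  6.10831881  1.91607386] 0.8588461166342677
[(-1.0, 0.0, 0.76, -2.3), (-1.0, 0.0, 0.83, -2.3)] [(-6.88, -1.0, 0.71, -15.7), (-7.75, -1.88, 0.52, -17.7)]
[array([[436., 310.],
       [451., 261.]]), array([[374., 302.],
       [391., 253.]])]
```

View pics/c7.png

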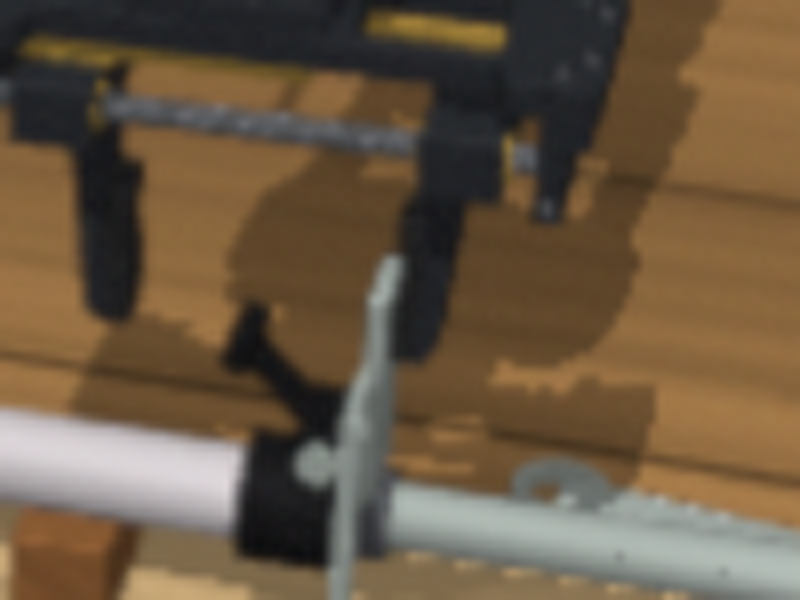

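The plate's top edge is now at (378,300)–(393,258), close to the predicted mark line, and the blade tip is at (367,366). The lever hasn't moved. Next I'll measure edges at subpixel level.

```bash
cat >> h.py <<'E'
def ledge(img,rows,u0,u1):
    """subpixel left edge of a grey (high blue) strip per row, window u0..u1 following given range"""
    r=[]
    for v in rows:
        b=img[v,u0:u1].astype(float)[:,0]; lo,hi=b[:3].mean() if True else 0,b.max(); t=(lo+hi)/2
        k=int(np.argmax(b>t)); r.append((v,round(u0+k-(b[k]-t)/(b[k]-b[k-1]),2)))
    return r
E
python3 - <<'E'
from h import *
s4=cv2.imread('pics/s4.png')
def ys(e,x): return [onx(S,u,v,x)[1:].tolist() for v,u in e]
print('plate S',ys(ledge(S['frame'],range(204,211),332,342),.014))
print('plate s4',ys(ledge(s4,range(203,210),325,335),.014))
eb=ledge(S['frame'],range(212,216),325,334);print(eb,'blade S',ys(eb,.022),ys(eb,.044))
eb=ledge(S['frame'],range(217,224),324,332);print('post S',ys(eb,.046))
b=S['frame'][:,:,0]
for v in(212,214,216,220):print(v,b[v,322:336])
E
```

```text
plate S [[24.5, 137.7], [24.9, 135.1], [24.9, 132.5], [24.9, 129.8], [25.1, 127.2], [25.2, 124.6], [25.3, 121.9]]
plate s4 [[8.4, 137.8], [8.5, 135.1], [8.6, 132.5], [8.7, 129.9], [8.7, 127.2], [8.2, 124.4], [7.8, 121.7]]
[(212, np.float64(328.65)), (213, np.float64(328.26)), (214, np.float64(327.9)), (215, np.float64(327.67))] blade S [[6.9, 118.3], [6.1, 115.5], [5.5, 112.7], [5.1, 110.0]] [[10.0, 132.2], [9.3, 129.4], [8.6, 126.7], [8.2, 124.0]]
post S [[7.8, 119.9], [7.3, 117.1], [7.2, 114.5], [8.0, 111.9], [1.0, 108.1], [7.4, 106.5], [7.7, 103.8]]
212 [ 29  43  52  53  60  63  72 117 144 117  79  69  68  67]
214 [ 23  22  25  23  26  40  89 139 125  86  64  62  63  63]
216 [ 24  24  22  23  26  58 118 143 103  61  49  50  53  55]
220 [ 37  73  97  78  57  97 123 121  89  72  70  71  70  72]
```

```bash
python3 -m inch '[{"dx":0,"dy":-0.1,"dz":0.1,"wx":0,"wy":0,"wz":0},{"dx":0,"dy":-0.2,"dz":0.3,"wx":0,"wy":0,"wz":0},{"dx":0,"dy":-0.2,"dz":0.5,"wx":0,"wy":0,"wz":0},{"dx":0,"dy":-0.2,"dz":0.7,"wx":0,"wy":0,"wz":0},{"dx":0,"dy":-0.2,"dz":0.92,"wx":0,"wy":0,"wz":0},{"dx":0,"dy":-0.2,"dz":0.92,"wx":0,"wy":0,"wz":0},{"dx":0,"dy":-0.2,"dz":0.92,"wx":0,"wy":0,"wz":0},{"dx":0,"dy":-0.2,"dz":0.92,"wx":0,"wy":0,"wz":0}]' 0.62 30
cat > chk.py <<'E'
from h import *
import sys
d=grab('scene',f'pics/{sys.argv[1]}.png'); s=monitor.get_state(); w=s['gripper_width']*88
y=st(s['tcp_pos'])[1]; print('tcp',s['tcp_pos'].round(4),'F',s['force'].round(1),'w',round(w,1),'face+',y+w/2,'face-',y-w/2)
e=ledge(d['frame'],range(203,209),324,334); print('plate y (true frame)',[round(float(onx(S,u,v,.014)[1]+5.1),1) for v,u in e])
g=d['frame'].max(2); 
# black lever region: centroid of dark pixels in the lever window above collar (image rows 200-214)
m=(g[198:216,308:334]<45); ys,xs=np.nonzero(m); print('dark lever px',m.sum(), xs.mean()+308 if len(xs) else 0, 'diff to start',int(cv2.absdiff(d['frame'],S['frame'])[200:218,310:330].max(2).__gt__(40).sum()))
E
python3 chk.py s5
```

```text
clock: 6.55
tcp_pos: [0.5755, 0.0701, 0.1175]
eef_rot: [-89.9, 0.1, 1.8]
force: [2.0, 8.3, -5.6]
gripper_width: 0.625
tcp [0.5755 0.0701 0.1175] F [ 0.6  7.7 -5. ] w 54.8 face+ 14.482932410131776 face- -40.28293241013178
plate y (true frame) [12.0, 12.0, 11.7, 11.9, 12.1, 12.2]
dark lever px 76 316.9078947368421 diff to start 119
```

```bash
python3 -m inch '[{"dx":0,"dy":0,"dz":0.1,"wx":0,"wy":0,"wz":0},{"dx":0,"dy":0,"dz":0.2,"wx":0,"wy":0,"wz":0},{"dx":0,"dy":0,"dz":0.32,"wx":0,"wy":0,"wz":0},{"dx":0,"dy":0,"dz":0.32,"wx":0,"wy":0,"wz":0},{"dx":0,"dy":0,"dz":0.32,"wx":0,"wy":0,"wz":0},{"dx":0,"dy":0,"dz":0.32,"wx":0,"wy":0,"wz":0},{"dx":0,"dy":0,"dz":0.32,"wx":0,"wy":0,"wz":0},{"dx":0,"dy":0,"dz":0.32,"wx":0,"wy":0,"wz":0}]' 0.55 30
python3 chk.py s6
```

```text
clock: 7.4
tcp_pos: [0.5754, 0.0733, 0.1175]
eef_rot: [-89.9, 0.1, 1.8]
force: [1.3, 7.3, -4.0]
gripper_width: 0.551
tcp [0.5754 0.0733 0.1175] F [ 1.2  8.2 -4.2] w 48.4 face+ 14.502306136453715 face- -33.90230613645372
plate y (true frame) [12.3, 12.2, 12.2, 11.8, 12.0, 12.2]
dark lever px 98 315.5612244897959 diff to start 128
```

```bash
python3 -m inch '[{"dx":0,"dy":0,"dz":0.1,"wx":0,"wy":0,"wz":0},{"dx":0,"dy":0,"dz":0.2,"wx":0,"wy":0,"wz":0},{"dx":0,"dy":0,"dz":0.26,"wx":0,"wy":0,"wz":0},{"dx":0,"dy":0,"dz":0.26,"wx":0,"wy":0,"wz":0},{"dx":0,"dy":0,"dz":0.26,"wx":0,"wy":0,"wz":0},{"dx":0,"dy":0,"dz":0.26,"wx":0,"wy":0,"wz":0},{"dx":0,"dy":0,"dz":0.26,"wx":0,"wy":0,"wz":0},{"dx":0,"dy":0,"dz":0.26,"wx":0,"wy":0,"wz":0}]' 0.49 30
python3 chk.py s7
python3 -m inch '[{"dx":0,"dy":0,"dz":0.1,"wx":0,"wy":0,"wz":0},{"dx":0,"dy":0,"dz":0.2,"wx":0,"wy":0,"wz":0},{"dx":0,"dy":0,"dz":0.26,"wx":0,"wy":0,"wz":0},{"dx":0,"dy":0,"dz":0.26,"wx":0,"wy":0,"wz":0},{"dx":0,"dy":0,"dz":0.26,"wx":0,"wy":0,"wz":0},{"dx":0,"dy":0,"dz":0.26,"wx":0,"wy":0,"wz":0},{"dx":0,"dy":0,"dz":0.26,"wx":0,"wy":0,"wz":0},{"dx":0,"dy":0,"dz":0.26,"wx":0,"wy":0,"wz":0}]' 0.43 30
python3 chk.py s8
python3 - <<'E'
from h import *
cv2.imwrite('pics/c8.png',cv2.resize(cv2.imread('pics/s8.png')[165:240,285:385],None,fx=8,fy=8,interpolation=cv2.INTER_CUBIC))
E
```

```text
clock: 8.25
tcp_pos: [0.5754, 0.0758, 0.1175]
eef_rot: [-89.9, 0.1, 1.8]
force: [1.7, 7.6, -4.9]
gripper_width: 0.493
tcp [0.5753 0.0758 0.1175] F [ 0.3  8.2 -5. ] w 42.9 face+ 14.374343591175668 face- -28.57434359117567
plate y (true frame) [12.0, 12.2, 11.8, 11.7, 12.0, 12.2]
dark lever px 107 316.0373831775701 diff to start 132
clock: 9.1
tcp_pos: [0.5753, 0.0784, 0.1175]
eef_rot: [-89.9, 0.1, 1.8]
force: [0.8, 7.2, -5.2]
gripper_width: 0.433
tcp [0.5753 0.0784 0.1175] F [ 1.3  7.9 -4.8] w 37.8 face+ 14.392304755824295 face- -23.392304755824295
plate y (true frame) [12.1, 12.1, 11.9, 12.1, 12.1, 12.2]
dark lever px 103 316.9805825242718 diff to start 124
```

View pics/c8.png

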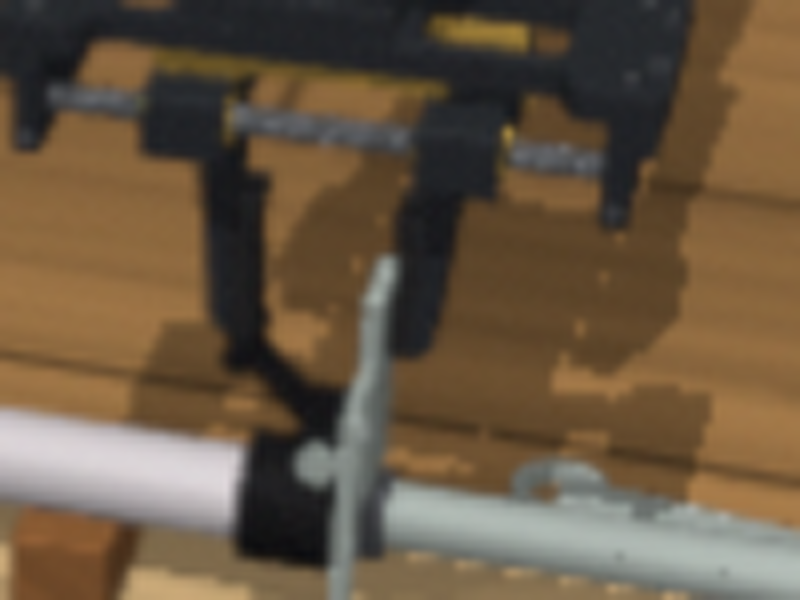

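The left finger is at u≈240, drawn over the bar, and the lever arm still runs (245,360)–(330,410) as it did at the start. The y force hasn't changed either, so the finger passed above the bar. The fingertips really do sit higher than nominal, as the image offset suggested. I'll reopen, holding the plate at the mark, then go lower and close again.

```bash
python3 -m inch '[{"dx":0,"dy":0,"dz":-0.2,"wx":0,"wy":0,"wz":0},{"dx":0,"dy":0,"dz":-0.4,"wx":0,"wy":0,"wz":0},{"dx":0,"dy":0,"dz":-0.6,"wx":0,"wy":0,"wz":0},{"dx":0,"dy":0,"dz":-0.8,"wx":0,"wy":0,"wz":0},{"dx":0,"dy":0,"dz":-0.84,"wx":0,"wy":0,"wz":0},{"dx":0,"dy":0,"dz":-0.84,"wx":0,"wy":0,"wz":0},{"dx":0,"dy":0,"dz":-0.84,"wx":0,"wy":0,"wz":0},{"dx":0,"dy":0,"dz":-0.84,"wx":0,"wy":0,"wz":0}]' 0.62 30
python3 -m inch '[{"dx":0,"dy":0.2,"dz":0,"wx":0,"wy":0,"wz":0},{"dx":0,"dy":0.4,"dz":0,"wx":0,"wy":0,"wz":0},{"dx":0,"dy":0.6,"dz":0,"wx":0,"wy":0,"wz":0},{"dx":0,"dy":0.8,"dz":0,"wx":0,"wy":0,"wz":0},{"dx":0,"dy":0.9,"dz":0,"wx":0,"wy":0,"wz":0},{"dx":0,"dy":1.0,"dz":0,"wx":0,"wy":0,"wz":0},{"dx":0,"dy":1.0,"dz":0,"wx":0,"wy":0,"wz":0},{"dx":0,"dy":1.0,"dz":0,"wx":0,"wy":0,"wz":0}]'
python3 chk.py s9
python3 - <<'E'
from h import *
# lower end of dark fingers: lowest dark row per finger columns (left finger: right of TCP-w/2)
i=cv2.imread('pics/s9.png').max(2)
for u in range(298,345,2): 
    c=np.nonzero(i[180:222,u]<52)[0]; print((u,int(c.max()+180) if len(c) else 0),end=' ')
E
```

```text
clock: 9.95
tcp_pos: [0.5755, 0.0699, 0.1175]
eef_rot: [-89.9, 0.1, 1.8]
force: [1.5, 7.0, -3.7]
gripper_width: 0.618
clock: 10.75
tcp_pos: [0.5763, 0.07, 0.1089]
eef_rot: [-89.9, -0.1, 1.8]
force: [0.1, 7.3, 4.4]
gripper_width: 0.616
tcp [0.5763 0.07   0.1089] F [0.4 7.7 3.2] w 54.8 face+ 14.391241164304692 face- -40.39124116430469
plate y (true frame) [11.8, 11.5, 11.4, 11.7, 12.0, 12.1]
dark lever px 81 316.22222222222223 diff to start 129
(298, 186) (300, 186) (302, 187) (304, 203) (306, 208) (308, 208) (310, 201) (312, 0) (314, 211) (316, 211) (318, 221) (320, 221) (322, 220) (324, 219) (326, 219) (328, 0) (330, 0) (332, 0) (334, 212) (336, 212) (338, 210) (340, 203) (342, 193) (344, 192)
```

```bash
python3 -m inch '[{"dx":0,"dy":0.1,"dz":0,"wx":0,"wy":0,"wz":0},{"dx":0,"dy":0.2,"dz":0,"wx":0,"wy":0,"wz":0},{"dx":0,"dy":0.3,"dz":0,"wx":0,"wy":0,"wz":0},{"dx":0,"dy":0.4,"dz":0,"wx":0,"wy":0,"wz":0},{"dx":0,"dy":0.5,"dz":0,"wx":0,"wy":0,"wz":0},{"dx":0,"dy":0.5,"dz":0,"wx":0,"wy":0,"wz":0},{"dx":0,"dy":0.5,"dz":0,"wx":0,"wy":0,"wz":0},{"dx":0,"dy":0.5,"dz":0,"wx":0,"wy":0,"wz":0}]'
python3 - <<'E'
from h import *
print(((pj(S,[(14,-27,112),(9,-40,112),(9,-40,104),(9,-40,95),(9,-40,87),(9,20,87),(9,20,104)]))).round(1).tolist())
E
python3 chk.py s10
python3 - <<'E'
from h import *
i=cv2.imread('pics/s10.png').max(2)
for u in range(302,345,2): 
    c=np.nonzero(i[180:222,u]<52)[0]; print((u,int(c.max()+180) if len(c) else 0),end=' ')
E
```

```text
clock: 11.6
tcp_pos: [0.5763, 0.07, 0.104]
eef_rot: [-89.9, -0.1, 1.8]
force: [0.5, 7.0, 3.5]
gripper_width: 0.618
[[314.6, 210.5], [309.5, 208.6], [309.4, 211.5], [309.2, 214.8], [309.1, 217.7], [334.5, 221.4], [334.9, 215.2]]
tcp [0.5763 0.07   0.104 ] F [0.3 6.  4.7] w 54.7 face+ 14.351785722700562 face- -40.35178572270056
plate y (true frame) [11.8, 11.5, 11.5, 11.7, 12.0, 12.1]
dark lever px 83 315.89156626506025 diff to start 133
(302, 189) (304, 208) (306, 210) (308, 210) (310, 201) (312, 0) (314, 211) (316, 210) (318, 221) (320, 221) (322, 220) (324, 219) (326, 219) (328, 0) (330, 0) (332, 0) (334, 214) (336, 214) (338, 211) (340, 204) (342, 195) (344, 194)
```

```bash
python3 -m inch '[{"dx":0,"dy":0.1,"dz":0,"wx":0,"wy":0,"wz":0},{"dx":0,"dy":0.2,"dz":0,"wx":0,"wy":0,"wz":0},{"dx":0,"dy":0.3,"dz":0,"wx":0,"wy":0,"wz":0},{"dx":0,"dy":0.4,"dz":0,"wx":0,"wy":0,"wz":0},{"dx":0,"dy":0.4,"dz":0,"wx":0,"wy":0,"wz":0},{"dx":0,"dy":0.4,"dz":0,"wx":0,"wy":0,"wz":0},{"dx":0,"dy":0.4,"dz":0,"wx":0,"wy":0,"wz":0},{"dx":0,"dy":0.4,"dz":0,"wx":0,"wy":0,"wz":0}]'
python3 -m inch '[{"dx":0,"dy":0,"dz":0.1,"wx":0,"wy":0,"wz":0},{"dx":0,"dy":0,"dz":0.2,"wx":0,"wy":0,"wz":0},{"dx":0,"dy":0,"dz":0.33,"wx":0,"wy":0,"wz":0},{"dx":0,"dy":0,"dz":0.33,"wx":0,"wy":0,"wz":0},{"dx":0,"dy":0,"dz":0.33,"wx":0,"wy":0,"wz":0},{"dx":0,"dy":0,"dz":0.33,"wx":0,"wy":0,"wz":0},{"dx":0,"dy":0,"dz":0.33,"wx":0,"wy":0,"wz":0},{"dx":0,"dy":0,"dz":0.33,"wx":0,"wy":0,"wz":0}]' 0.55 30
python3 chk.py s11
python3 -m inch '[{"dx":0,"dy":0,"dz":0.1,"wx":0,"wy":0,"wz":0},{"dx":0,"dy":0,"dz":0.2,"wx":0,"wy":0,"wz":0},{"dx":0,"dy":0,"dz":0.26,"wx":0,"wy":0,"wz":0},{"dx":0,"dy":0,"dz":0.26,"wx":0,"wy":0,"wz":0},{"dx":0,"dy":0,"dz":0.26,"wx":0,"wy":0,"wz":0},{"dx":0,"dy":0,"dz":0.26,"wx":0,"wy":0,"wz":0},{"dx":0,"dy":0,"dz":0.26,"wx":0,"wy":0,"wz":0},{"dx":0,"dy":0,"dz":0.26,"wx":0,"wy":0,"wz":0}]' 0.49 30
python3 chk.py s12
```

```text
clock: 12.45
tcp_pos: [0.5763, 0.07, 0.0999]
eef_rot: [-89.9, -0.1, 1.8]
force: [-0.0, 7.5, 4.5]
gripper_width: 0.621
clock: 13.25
tcp_pos: [0.5762, 0.0734, 0.1]
eef_rot: [-89.9, -0.1, 1.8]
force: [0.7, 7.8, 4.2]
gripper_width: 0.55
tcp [0.5762 0.0734 0.0999] F [-0.4  6.6  5.1] w 48.4 face+ 14.593313433524495 face- -33.793313433524496
plate y (true frame) [12.3, 12.2, 12.2, 11.8, 11.8, 12.1]
dark lever px 137 314.014598540146 diff to start 150
clock: 14.1
tcp_pos: [0.5762, 0.0733, 0.1002]
eef_rot: [-90.2, -0.1, 1.8]
force: [-2.6, -6.2, 5.9]
gripper_width: 0.493
tcp [0.5762 0.0733 0.1002] F [-1.7 -6.1  5.9] w 43.2 face+ 11.91464377083599 face- -31.31464377083599
plate y (true frame) [9.8, 9.3, 9.5, 9.6, 9.8, 9.9]
dark lever px 167 315.311377245509 diff to start 157
```

The left finger now meets the bar at y≈-31. Friction on the bar, which has to rise as it swings, loads the arm, and the plate has slid past the mark. I'll back off to restore the plate, then close while rising with the bar's arc.

```bash
python3 -m inch '[{"dx":0,"dy":0,"dz":-0.1,"wx":0,"wy":0,"wz":0},{"dx":0,"dy":0,"dz":-0.2,"wx":0,"wy":0,"wz":0},{"dx":0,"dy":0,"dz":-0.26,"wx":0,"wy":0,"wz":0},{"dx":0,"dy":0,"dz":-0.26,"wx":0,"wy":0,"wz":0},{"dx":0,"dy":0,"dz":-0.26,"wx":0,"wy":0,"wz":0},{"dx":0,"dy":0,"dz":-0.26,"wx":0,"wy":0,"wz":0},{"dx":0,"dy":0,"dz":-0.26,"wx":0,"wy":0,"wz":0},{"dx":0,"dy":0,"dz":-0.26,"wx":0,"wy":0,"wz":0}]' 0.55 30
python3 chk.py s13
python3 -m inch '[{"dx":0,"dy":-0.03,"dz":0.04,"wx":0,"wy":0,"wz":0},{"dx":0,"dy":-0.08,"dz":0.1,"wx":0,"wy":0,"wz":0},{"dx":0,"dy":-0.15,"dz":0.17,"wx":0,"wy":0,"wz":0},{"dx":0,"dy":-0.2,"dz":0.17,"wx":0,"wy":0,"wz":0},{"dx":0,"dy":-0.25,"dz":0.17,"wx":0,"wy":0,"wz":0},{"dx":0,"dy":-0.3,"dz":0.17,"wx":0,"wy":0,"wz":0},{"dx":0,"dy":-0.35,"dz":0.17,"wx":0,"wy":0,"wz":0},{"dx":0,"dy":-0.4,"dz":0.17,"wx":0,"wy":0,"wz":0}]' 0.51 30
python3 chk.py s14
```

```text
clock: 14.95
tcp_pos: [0.5762, 0.0734, 0.0999]
eef_rot: [-89.9, -0.1, 1.8]
force: [-0.1, 6.7, 6.5]
gripper_width: 0.553
tcp [0.5762 0.0734 0.0999] F [-0.1  6.9  6.3] w 48.1 face+ 14.469968064249306 face- -33.6699680642493
plate y (true frame) [12.2, 12.1, 12.2, 11.8, 11.7, 12.0]
dark lever px 141 314.1985815602837 diff to start 154
clock: 15.8
tcp_pos: [0.575, 0.0744, 0.1022]
eef_rot: [-89.9, 0.2, 1.8]
force: [1.4, 5.3, -6.1]
gripper_width: 0.515
tcp [0.575  0.0744 0.1022] F [ 1.1  4.9 -7.5] w 44.9 face+ 13.954451062021622 face- -30.954451062021622
plate y (true frame) [11.5, 11.6, 11.6, 11.8, 11.9, 12.0]
dark lever px 147 314.76190476190476 diff to start 168
```

```bash
python3 -m inch '[{"dx":0,"dy":-0.08,"dz":0.06,"wx":0,"wy":0,"wz":0},{"dx":0,"dy":-0.16,"dz":0.14,"wx":0,"wy":0,"wz":0},{"dx":0,"dy":-0.24,"dz":0.22,"wx":0,"wy":0,"wz":0},{"dx":0,"dy":-0.28,"dz":0.22,"wx":0,"wy":0,"wz":0},{"dx":0,"dy":-0.3,"dz":0.22,"wx":0,"wy":0,"wz":0},{"dx":0,"dy":-0.32,"dz":0.22,"wx":0,"wy":0,"wz":0},{"dx":0,"dy":-0.34,"dz":0.22,"wx":0,"wy":0,"wz":0},{"dx":0,"dy":-0.35,"dz":0.22,"wx":0,"wy":0,"wz":0}]' 0.47 30
python3 chk.py s15
```

```text
clock: 16.65
tcp_pos: [0.5754, 0.0766, 0.1063]
eef_rot: [-90.0, 0.1, 1.8]
force: [-0.8, 5.6, -7.2]
gripper_width: 0.469
tcp [0.5754 0.0766 0.1063] F [-0.1  5.6 -7.3] w 41.4 face+ 14.284935675713067 face- -27.08493567571307
plate y (true frame) [12.0, 11.6, 11.5, 11.9, 12.1, 12.1]
dark lever px 134 315.9925373134328 diff to start 175
```

```bash
python3 -m inch '[{"dx":0,"dy":-0.08,"dz":0.06,"wx":0,"wy":0,"wz":0},{"dx":0,"dy":-0.16,"dz":0.14,"wx":0,"wy":0,"wz":0},{"dx":0,"dy":-0.2,"dz":0.19,"wx":0,"wy":0,"wz":0},{"dx":0,"dy":-0.22,"dz":0.19,"wx":0,"wy":0,"wz":0},{"dx":0,"dy":-0.24,"dz":0.19,"wx":0,"wy":0,"wz":0},{"dx":0,"dy":-0.26,"dz":0.19,"wx":0,"wy":0,"wz":0},{"dx":0,"dy":-0.28,"dz":0.19,"wx":0,"wy":0,"wz":0},{"dx":0,"dy":-0.28,"dz":0.19,"wx":0,"wy":0,"wz":0}]' 0.43 30
python3 chk.py s16
python3 -m inch '[{"dx":0,"dy":-0.06,"dz":0.06,"wx":0,"wy":0,"wz":0},{"dx":0,"dy":-0.12,"dz":0.14,"wx":0,"wy":0,"wz":0},{"dx":0,"dy":-0.15,"dz":0.18,"wx":0,"wy":0,"wz":0},{"dx":0,"dy":-0.17,"dz":0.18,"wx":0,"wy":0,"wz":0},{"dx":0,"dy":-0.19,"dz":0.18,"wx":0,"wy":0,"wz":0},{"dx":0,"dy":-0.2,"dz":0.18,"wx":0,"wy":0,"wz":0},{"dx":0,"dy":-0.2,"dz":0.18,"wx":0,"wy":0,"wz":0},{"dx":0,"dy":-0.2,"dz":0.18,"wx":0,"wy":0,"wz":0}]' 0.39 30
python3 chk.py s17
```

```text
clock: 17.5
tcp_pos: [0.5756, 0.0783, 0.1094]
eef_rot: [-90.0, 0.0, 1.8]
force: [-1.3, 4.9, -7.2]
gripper_width: 0.435
tcp [0.5756 0.0783 0.1094] F [-2.1  5.1 -7. ] w 37.4 face+ 13.98939733749608 face- -23.389397337496078
plate y (true frame) [11.9, 11.6, 11.5, 12.0, 12.2, 12.2]
dark lever px 125 317.448 diff to start 191
clock: 18.35
tcp_pos: [0.5757, 0.08, 0.1114]
eef_rot: [-90.0, -0.0, 1.8]
force: [-0.2, 5.3, -7.6]
gripper_width: 0.387
tcp [0.5757 0.08   0.1114] F [ 0.   4.3 -7.9] w 33.9 face+ 13.968833634639779 face- -19.96883363463978
plate y (true frame) [11.7, 11.5, 11.8, 12.1, 12.2, 12.2]
dark lever px 123 318.739837398374 diff to start 194
```

```bash
python3 -m inch '[{"dx":0,"dy":-0.06,"dz":0.08,"wx":0,"wy":0,"wz":0},{"dx":0,"dy":-0.1,"dz":0.16,"wx":0,"wy":0,"wz":0},{"dx":0,"dy":-0.12,"dz":0.22,"wx":0,"wy":0,"wz":0},{"dx":0,"dy":-0.12,"dz":0.22,"wx":0,"wy":0,"wz":0},{"dx":0,"dy":-0.12,"dz":0.22,"wx":0,"wy":0,"wz":0},{"dx":0,"dy":-0.12,"dz":0.22,"wx":0,"wy":0,"wz":0},{"dx":0,"dy":-0.12,"dz":0.22,"wx":0,"wy":0,"wz":0},{"dx":0,"dy":-0.12,"dz":0.22,"wx":0,"wy":0,"wz":0}]' 0.35 30
python3 chk.py s18
python3 -m inch '[{"dx":0,"dy":-0.04,"dz":0.06,"wx":0,"wy":0,"wz":0},{"dx":0,"dy":-0.07,"dz":0.14,"wx":0,"wy":0,"wz":0},{"dx":0,"dy":-0.09,"dz":0.18,"wx":0,"wy":0,"wz":0},{"dx":0,"dy":-0.09,"dz":0.18,"wx":0,"wy":0,"wz":0},{"dx":0,"dy":-0.09,"dz":0.18,"wx":0,"wy":0,"wz":0},{"dx":0,"dy":-0.09,"dz":0.18,"wx":0,"wy":0,"wz":0},{"dx":0,"dy":-0.09,"dz":0.18,"wx":0,"wy":0,"wz":0},{"dx":0,"dy":-0.09,"dz":0.18,"wx":0,"wy":0,"wz":0}]' 0.31 30
python3 chk.py s19
```

```text
clock: 19.2
tcp_pos: [0.5757, 0.0821, 0.113]
eef_rot: [-90.0, -0.0, 1.8]
force: [-0.1, 4.5, -1.9]
gripper_width: 0.353
tcp [0.5757 0.0821 0.113 ] F [-0.   5.4 -1.2] w 30.9 face+ 14.645972830077087 face- -16.245972830077086
plate y (true frame) [12.0, 11.9, 12.0, 11.9, 11.9, 11.9]
dark lever px 116 320.17241379310343 diff to start 190
clock: 20.05
tcp_pos: [0.5756, 0.0839, 0.1137]
eef_rot: [-90.0, -0.0, 1.8]
force: [0.6, 3.2, -2.7]
gripper_width: 0.311
tcp [0.5756 0.0839 0.1137] F [ 2.4  4.4 -3.2] w 27.1 face+ 14.43522943892432 face- -12.63522943892432
plate y (true frame) [11.8, 11.7, 11.7, 11.5, 11.6, 11.6]
dark lever px 116 321.37931034482756 diff to start 203
```

```bash
python3 -m inch '[{"dx":0,"dy":-0.03,"dz":0.06,"wx":0,"wy":0,"wz":0},{"dx":0,"dy":-0.05,"dz":0.14,"wx":0,"wy":0,"wz":0},{"dx":0,"dy":-0.05,"dz":0.2,"wx":0,"wy":0,"wz":0},{"dx":0,"dy":-0.05,"dz":0.2,"wx":0,"wy":0,"wz":0},{"dx":0,"dy":-0.05,"dz":0.2,"wx":0,"wy":0,"wz":0},{"dx":0,"dy":-0.05,"dz":0.2,"wx":0,"wy":0,"wz":0},{"dx":0,"dy":-0.05,"dz":0.2,"wx":0,"wy":0,"wz":0},{"dx":0,"dy":-0.05,"dz":0.2,"wx":0,"wy":0,"wz":0}]' 0.27 30
python3 chk.py s20
python3 -m inch '[{"dx":0,"dy":0,"dz":0.06,"wx":0,"wy":0,"wz":0},{"dx":0,"dy":0,"dz":0.1,"wx":0,"wy":0,"wz":0},{"dx":0,"dy":0,"dz":0.13,"wx":0,"wy":0,"wz":0},{"dx":0,"dy":0,"dz":0.13,"wx":0,"wy":0,"wz":0},{"dx":0,"dy":0,"dz":0.13,"wx":0,"wy":0,"wz":0},{"dx":0,"dy":0,"dz":0.13,"wx":0,"wy":0,"wz":0},{"dx":0,"dy":0,"dz":0.13,"wx":0,"wy":0,"wz":0},{"dx":0,"dy":0,"dz":0.13,"wx":0,"wy":0,"wz":0}]' 0.24 30
python3 chk.py s21
```

```text
clock: 20.9
tcp_pos: [0.5754, 0.086, 0.1141]
eef_rot: [-90.0, 0.0, 1.8]
force: [1.8, 4.2, -3.7]
gripper_width: 0.271
tcp [0.5754 0.086  0.1141] F [ 1.4  4.7 -3.9] w 24.0 face+ 15.017368808851543 face- -9.017368808851543
plate y (true frame) [12.7, 12.1, 11.8, 11.7, 11.7, 11.6]
dark lever px 106 322.688679245283 diff to start 214
clock: 21.75
tcp_pos: [0.5754, 0.0872, 0.1142]
eef_rot: [-90.0, 0.0, 1.8]
force: [0.6, 5.3, -2.4]
gripper_width: 0.241
tcp [0.5754 0.0872 0.1141] F [ 1.2  4.6 -2.5] w 21.2 face+ 14.787076894509656 face- -6.387076894509657
plate y (true frame) [12.4, 11.9, 11.8, 11.7, 11.5, 11.5]
dark lever px 110 323.6181818181818 diff to start 220
```

```bash
python3 -m inch '[{"dx":0,"dy":0,"dz":0.03,"wx":0,"wy":0,"wz":0},{"dx":0,"dy":0,"dz":0.06,"wx":0,"wy":0,"wz":0},{"dx":0,"dy":0,"dz":0.06,"wx":0,"wy":0,"wz":0},{"dx":0,"dy":0,"dz":0.06,"wx":0,"wy":0,"wz":0},{"dx":0,"dy":0,"dz":0.06,"wx":0,"wy":0,"wz":0},{"dx":0,"dy":0,"dz":0.06,"wx":0,"wy":0,"wz":0},{"dx":0,"dy":0,"dz":0.06,"wx":0,"wy":0,"wz":0},{"dx":0,"dy":0,"dz":0.06,"wx":0,"wy":0,"wz":0}]' 0.225 30
python3 chk.py s22
python3 -m inch '[{"dx":0,"dy":0,"dz":0.03,"wx":0,"wy":0,"wz":0},{"dx":0,"dy":0,"dz":0.07,"wx":0,"wy":0,"wz":0},{"dx":0,"dy":0,"dz":0.07,"wx":0,"wy":0,"wz":0},{"dx":0,"dy":0,"dz":0.07,"wx":0,"wy":0,"wz":0},{"dx":0,"dy":0,"dz":0.07,"wx":0,"wy":0,"wz":0},{"dx":0,"dy":0,"dz":0.07,"wx":0,"wy":0,"wz":0},{"dx":0,"dy":0,"dz":0.07,"wx":0,"wy":0,"wz":0},{"dx":0,"dy":0,"dz":0.07,"wx":0,"wy":0,"wz":0}]' 0.21 30
python3 chk.py s23
```

```text
clock: 22.6
tcp_pos: [0.5754, 0.0874, 0.1141]
eef_rot: [-90.0, 0.0, 1.8]
force: [-1.1, -3.9, -2.7]
gripper_width: 0.227
tcp [0.5754 0.0875 0.1142] F [ 0.8 -3.6 -1.2] w 19.9 face+ 14.467302917887023 face- -5.467302917887023
plate y (true frame) [11.8, 11.7, 11.4, 11.5, 11.6, 11.7]
dark lever px 110 323.9 diff to start 220
clock: 23.45
tcp_pos: [0.5754, 0.0871, 0.1142]
eef_rot: [-90.1, 0.0, 1.7]
force: [-0.0, -9.3, -3.8]
gripper_width: 0.209
tcp [0.5754 0.0872 0.1142] F [-0.  -8.7 -2.3] w 18.8 face+ 13.615277894824025 face- -5.215277894824026
plate y (true frame) [11.2, 11.2, 11.2, 11.2, 11.2, 11.1]
dark lever px 107 324.0747663551402 diff to start 219
```

```bash
python3 -m inch '[{"dx":0,"dy":0,"dz":0,"wx":0,"wy":0,"wz":0},{"dx":0,"dy":0,"dz":0,"wx":0,"wy":0,"wz":0},{"dx":0,"dy":0,"dz":0,"wx":0,"wy":0,"wz":0},{"dx":0,"dy":0,"dz":0,"wx":0,"wy":0,"wz":0},{"dx":0,"dy":0,"dz":0,"wx":0,"wy":0,"wz":0},{"dx":0,"dy":0,"dz":0,"wx":0,"wy":0,"wz":0},{"dx":0,"dy":0,"dz":0,"wx":0,"wy":0,"wz":0},{"dx":0,"dy":0,"dz":0,"wx":0,"wy":0,"wz":0}]' 0.23 30
python3 chk.py s24
python3 - <<'E'
from h import *
i=cv2.imread('pics/s24.png')
cv2.imwrite('pics/c9.png',cv2.resize(i[180:236,310:360],(714,800)[::1],interpolation=cv2.INTER_CUBIC)[:600])
for n in ('S','s24'):
    f=S['frame'] if n=='S' else i
    print(n,[ledge(f,[v],332 if n=='S' else 325,345 if n=='S' else 336)[0] for v in (199,200,201,202,203)])
E
```

```text
clock: 24.3
tcp_pos: [0.5754, 0.0878, 0.1142]
eef_rot: [-90.1, 0.0, 1.8]
force: [-0.5, -6.0, -1.7]
gripper_width: 0.234
tcp [0.5754 0.0878 0.1142] F [-0.1 -5.4 -3. ] w 20.4 face+ 15.08136257375189 face- -5.28136257375189
plate y (true frame) [13.0, 12.3, 11.8, 11.9, 11.9, 12.0]
dark lever px 108 323.9074074074074 diff to start 221
S [(199, np.float64(339.28)), (200, np.float64(338.78)), (201, np.float64(338.47)), (202, np.float64(338.07)), (203, np.float64(337.42))]
s24 [(199, np.float64(331.35)), (200, np.float64(330.8)), (201, np.float64(330.43)), (202, np.float64(330.3)), (203, np.float64(330.19))]
```

View pics/c9.png

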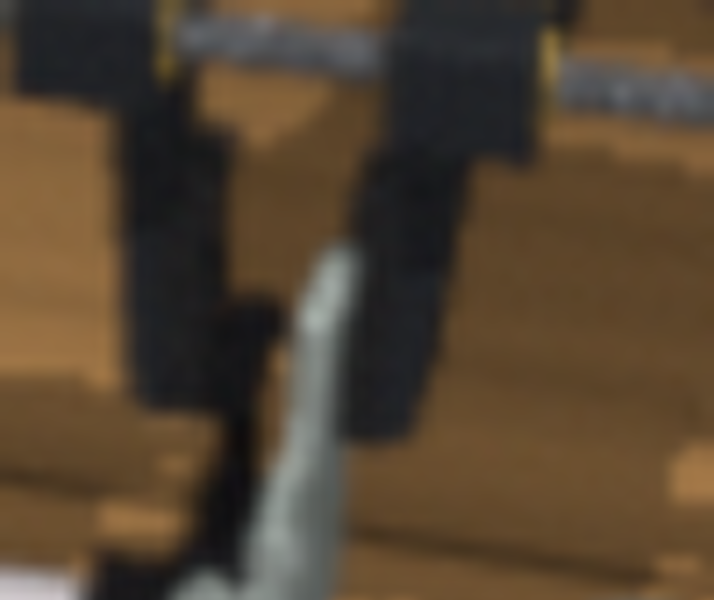

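The lever is upright with its bar against the left finger at about (245,330), and the plate is held by the right finger. Vision gives plate y ≈ 12.0 against a mark of about 12.2–12.4, so I'll ease out by 0.3–0.4 mm and hand in.

```bash
python3 -m inch '[{"dx":0,"dy":0,"dz":0,"wx":0,"wy":0,"wz":0},{"dx":0,"dy":0,"dz":0,"wx":0,"wy":0,"wz":0},{"dx":0,"dy":0,"dz":0,"wx":0,"wy":0,"wz":0},{"dx":0,"dy":0,"dz":0,"wx":0,"wy":0,"wz":0},{"dx":0,"dy":0,"dz":0,"wx":0,"wy":0,"wz":0},{"dx":0,"dy":0,"dz":0,"wx":0,"wy":0,"wz":0},{"dx":0,"dy":0,"dz":0,"wx":0,"wy":0,"wz":0},{"dx":0,"dy":0,"dz":0,"wx":0,"wy":0,"wz":0}]' 0.234 30
python3 chk.py s25; python3 -c "
from station import bot
print(bot.close_job())"
```

```text
clock: 25.15
tcp_pos: [0.5754, 0.088, 0.1142]
eef_rot: [-90.1, 0.0, 1.8]
force: [1.2, -5.1, -1.7]
gripper_width: 0.236
tcp [0.5754 0.088  0.1142] F [-0.  -5.3 -2.3] w 20.4 face+ 15.176844344437603 face- -5.176844344437603
plate y (true frame) [13.2, 13.1, 12.9, 12.9, 12.3, 12.2]
dark lever px 108 323.9074074074074 diff to start 221
the job is handed in; nothing more can be done
None
```

I pushed the leg in to the pointer, swung the lever upright in the same grip, and handed the job in at about 25 s with both still held.

**Plate:** my last checks put the plate centre at stand y ≈ 12.2–13.2 mm. The pointer blade measured about 12.2–12.5 mm, so it is within about 1 mm.

**Lever:** in the last picture it stands upright. The finger holds the bar at y ≈ -5.2 mm, where the closed stop should be. By the force reading, roughly 10 N presses it there.

**Things that did not go cleanly:**
- **First close missed the bar:** the fingertips appeared about 15–20 mm higher in the camera than the stated tool geometry gives. The first attempt passed over the bar without moving it, so I reopened and went lower.
- **Plate overshot once:** on the second attempt the bar jammed by friction and the plate slid about 2.5 mm past the mark. The lever may have shifted slightly then. I brought the plate back to the mark before swinging the lever.
- **Drift while closing:** during the swing the plate measured about 11.5–12.1 mm, and it dipped to 11.2 mm at the stop. I then eased it back out.

I never reached near the spanner, jar, tape or brush, but I did not measure them again at the end.

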